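# Raise the stop bar of the crate rack

## Task

Move the sliding stop bar of the sloping crate rack up to the second notch from the top: squeeze its release lever towards the fixed grip plate, hold it squeezed while you slide the bar, then let go and make sure that the pawl has dropped fully into that notch. Leave the bowl, the jar and the tray of tomatoes where they stand.

Things in the scene. Friction and masses are not known exactly. Their poses are not given: they have to be found in the camera images.
- rack: Fixed sloping crate rack, 310 deep x 320 wide, steel rails, wooden slats; origin on the table under its middle; x runs from low end (robot's side) to high end, y left, z up. Slope: 32 deg, rising to +x. Slope axes in this frame: u up the slope (cos32,0,sin32), v = +y, w out of it (-sin32,0,cos32). Below, (u,v,w) in mm count from rack point (-60,0,95) on the rail tops; slat tops are at w=-8.
- notch_nominal (a point): Nominal place of the wanted notch (2nd from top) in the steel strip along the slope: u=96 v=75, w=8 (land tops). Five notches, 13 wide in u, 8 deep, upright sides, 32 apart (u=0..128), lands 19 between; strip 16 wide, v=67-83. The strip sits on slotted holes, so all real notches lie together up to 6 mm up or down the slope of nominal: feel for it. The point itself shows nominal only.
- lamp_end (a point): Middle of the free left end of a fixed lamp bar, 34 (rack x) x 215 (rack y) x 22 mm, running from here along rack -y to a post at rack (5,-185) mm; underside 315 mm above the table (diffuser 312). It hangs over the upper notches: a gripper pointing straight down on the handle there meets it; one leaning with the slope (fingers along -w) passes in front of it.
- grip (a point): Grasp point of the stop bar's handle, moves with it; v=0, w=55; axes u,v,w. Right: fixed plate, outer face v=-20. Left: lever blade, outer face here at v=+30 released (leaning out), +20 and upright squeezed: grip 50 mm wide, 40 squeezed. Both 36 long in u, 5 thick, top about w=75. The pawl arm under the left finger rises to w=27: keep fingertips above w=32.
- bar_left (a point): Point at mid-height of the left part of the aluminium stop bar, moves with it; axes u,v,w. Bar 16 thick (u), 24 high (w=10-34), 300 long (v), its middle 42 mm up the slope from point grip. Here v=110, w=22: free room of 25 mm or more up and down the slope, between strip and left rail shoe; can be pinched, fingers closing along u.
- pawl_tip (a point): Middle of the underside of the steel pawl on the lever's arm, in line with point grip in u, at v=75; 10 mm long in u, so 3 mm play in a notch. w=1 when home in a notch, w=8 resting on a land, about w=14 with the lever fully squeezed.
- stop (a joint): Slide of the stop bar up the slope (m) = the pawl's u: 0 nominal lowest notch, 0.096 nominal wanted notch; ends -0.012 and 0.142. Starts low (0 to 0.045), in a notch or between two. About 0.5 kg, 5 N friction: stays where left; needs 6-11 N to move up, 1-5 N down, pawl lifted or riding on a land. Locked both ways once the pawl is in a notch.
- lever (a joint): Release lever (rad): 0 released, pawl home in a notch; about 0.13 pawl resting on a land; 0.24 fully squeezed. Sprung: at the grasp height about 5 N to start, 12 N to squeeze fully; hold with 20-40 N. Let go over a notch it snaps to 0; over a land it stays near 0.13 until the bar is slid onto a notch.
- bowl_mid (a point): Loose white bowl, 110 mm across, 65 mm high, beside the rack: leave it. Point 30 mm above its underside.
- jar_mid (a point): Loose amber glass jar, 72 mm across, 110 mm high, beside the rack: leave it. Point at its middle.
- punnet_mid (a point): Loose black open tray of tomatoes, 110 x 150 x 60 mm, beside the rack: leave it. Point 30 mm above its underside.

How it is judged:
By the outcome, as a careful person would: the job done as asked, in the order asked, and still so for the second after the job is handed in, with the robot touching nothing.
It also fails if it takes over 54 s, if anything falls off the work surface, if the arm or the gripper's body presses on something with over 40 N, if the wrist force passes 120 N, or if a joint passes its speed limit or range.

## Robot

A 7-joint arm with a two-finger parallel gripper is mounted at the origin on the work surface. World frame = base frame: x ahead of the robot, y to its left, z up, the work surface at z = 0. Lengths are in m, angles in rad, forces in N, time in s.
With the tool pointing down it reaches from about 0.4 to 0.875 m from the base axis. Payload 6.5 kg.
Tool frame: the origin (TCP) lies at the very end of the fingers, on their centre line; the grasp point (between the pads) lies 19 mm behind it (arm.pinch_z is the distance from the TCP to the grasp point, in m); z points along the fingers, y is the direction in which the jaws open and shut (so a half turn about z gives the same grasp; the last joint's range is limited). The gripper opens to 88 mm and grips with 3 to 60 N. Pads are 18 mm wide; open, the fingers measure 123 mm over their backs; the gripper's body (75 mm by 187 mm) begins 45 mm behind the grasp point.
Start: joints at [-1.286, 0.536, -0.004, 1.538, 0.003, 1.067, -0.071], TCP at [0.223, 0.61, 0.239] pointing down, gripper open.
Joint ranges: [-2.7, 2.7], [-0.37, 2.16], [-1.27, 1.26], [0.24, 2.4], [-1.31, 4.45], [0.19, 1.91], [-2.76, 2.76]. Speed limits (rad/s): [2.39, 2.39, 3.14, 3.14, 3.14, 3.14, 3.14].

## Interface

Orientations are given as a unit quaternion [w, x, y, z].
In Python, from station import arm, camera gives the robot as it stands. The module is installed in compiled form; this text tells all that it offers.
- The arm moves only by the shell command python3 -m handwheel 'ROWS' [FORCE]. ROWS is JSON, one flat list of numbers, 5 for each row, row after row: the shift along the tool's x, y, z in m, then the turn about the tool's z in rad, then the finger opening in m, from 0 to 0.0881. A call has 1 to 12 rows; each row shifts and turns the pose as measured when the row begins, along the tool's axes as they then stand; what a row does not reach is not made up. A row lasts 1/12 s, in which the tool goes at most 41.7 mm and 7.16 degrees, less where a joint would pass 70% of its speed; a pose out of reach is approached as far as the arm can. A call with a gripper value outside its range is refused whole. The fingers move at their own pace and stop on an object; FORCE is the grip in N (left out, the last holds). Time passes only in rows, so rows that do not move let the fingers close. It gives the time, the measured TCP pose, the force and the opening at its end, in the units of the state.
- arm.get_state(): the state, without advancing time (a new reading comes with each control period).
- camera(name): name is "side" or "top"; returns a dict with "frame" (384x512x3 uint8, blue, green, red), "mtx" (3x3 intrinsics, pixels), "origin" and "orientation" of the camera in the world. Camera axes: x right, y up, looking along -z (the intrinsics and any distortion apply to the point x, -y, -z); pixel columns grow to the right and rows downward; lengths in m; the calibration is good to about 2 mm. A picture is of the moment at which its call begins. There is no depth.
- arm.close_job(): hands the job in, once; it reports no verdict.
The state is a dict: "time": time; "joint_pos": joint angles; "joint_vel": joint speeds; "joint_efforts": joint torques, N m; "tool_pos": TCP position; "tcp_rot": TCP orientation; "wrist_force": force on the tool from outside, world axes, zero at the start; "ft_torque": the same for the moment, N m; "grip_width": finger opening in m.
Only numpy, scipy, OpenCV 4.12 (cv2) and the standard library are available. Lean on these libraries where they do the work, as an engineer would, in place of code of your own. Each camera call takes 0.05 s, during which the arm holds its last target. There are 200 camera calls.

## Working session

There is one attempt and no reset: what is moved stays moved. The work goes in short steps, Python scripts to look and compute and a shell command to move; the robot and the scene stay as the last step left them, time stands still between calls to the robot, and variables do not carry over. Pictures are saved under pics/ and viewed, about 8 in all and at most 12, crops included, and the job is handed in when it is done.

```bash
mkdir -p pics
cat > h.py <<'E'
import numpy as np, cv2
from scipy.spatial.transform import Rotation as R
def rot(q): return R.from_quat([q[1],q[2],q[3],q[0]]).as_matrix()
def ray(c,px):
    M=np.array(c['mtx']); d=np.linalg.inv(M)@[px[0],px[1],1]
    d=rot(c['orientation'])@(d*[1,-1,-1]); return np.array(c['origin']),d/np.linalg.norm(d)
def proj(c,p):
    q=rot(c['orientation']).T@(np.array(p)-c['origin']); q=q*[1,-1,-1]; q=np.array(c['mtx'])@q; return q[:2]/q[2]
def onz(c,px,z):
    o,d=ray(c,px); return o+d*(z-o[2])/d[2]
def tri(c1,p1,c2,p2):
    o1,d1=ray(c1,p1);o2,d2=ray(c2,p2)
    s=np.linalg.lstsq(np.c_[d1,-d2],o2-o1,rcond=None)[0]
    a=o1+d1*s[0];b=o2+d2*s[1]; return (a+b)/2,np.linalg.norm(a-b)
E
python3 - <<'E'
from h import *; from station import arm,camera
print(arm.get_state()); print(arm.pinch_z)
for n in('side','top'):
    c=camera(n); cv2.imwrite(f'pics/{n}0.png',c['frame']); np.save(f'{n}0.npy',c,allow_pickle=True)
    print(n,{k:v for k,v in c.items() if k!='frame'})
E
```

```text
{'time': 0.0, 'joint_pos': array([-1.2862149 ,  0.5371528 , -0.00440274,  1.5388405 ,  0.00262124,
        1.06734017, -0.0712207 ]), 'joint_vel': array([-0.00028046,  0.0003915 ,  0.00117985,  0.00039697, -0.00066447,
       -0.00103211,  0.00132689]), 'joint_efforts': array([ 9.49554624e-05, -5.70997810e+01,  9.90848243e-01, -2.51607209e+01,
       -5.62632107e-02,  1.79582415e-02,  1.47994506e-04]), 'tool_pos': array([0.22319247, 0.60982646, 0.23786083]), 'tcp_rot': array([-6.98297890e-05,  1.74477743e-01,  9.84660736e-01, -8.65003558e-04]), 'wrist_force': array([0.42430048, 0.40887789, 0.22686192]), 'ft_torque': array([0.0173406 , 0.02278257, 0.00313506]), 'grip_width': 0.08813709335007802}
0.0187
side {'mtx': array([[441.84483627,   0.        , 260.33989227],
       [  0.        , 441.84483627, 199.34958697],
       [  0.        ,   0.        ,   1.        ]]), 'origin': array([ 0.39632921, -1.10521039,  0.99707245]), 'orientation': array([ 0.88704956,  0.45932127, -0.02113613, -0.04147668])}
top {'mtx': array([[487.74178926,   0.        , 258.32598354],
       [  0.        , 487.74178926, 191.54387156],
       [  0.        ,   0.        ,   1.        ]]), 'origin': array([0.28515475, 0.02650496, 1.42216031]), 'orientation': array([ 0.7121724 ,  0.06662769, -0.06576265, -0.6957345 ])}
```

View pics/side0.png

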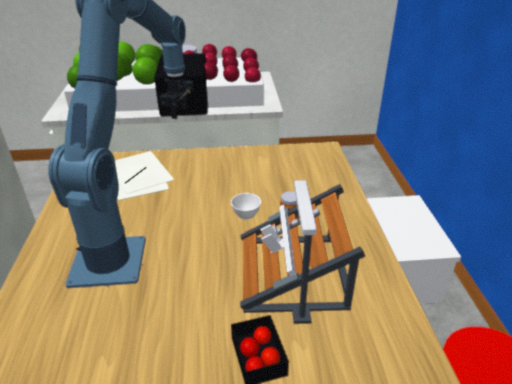

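View pics/top0.png

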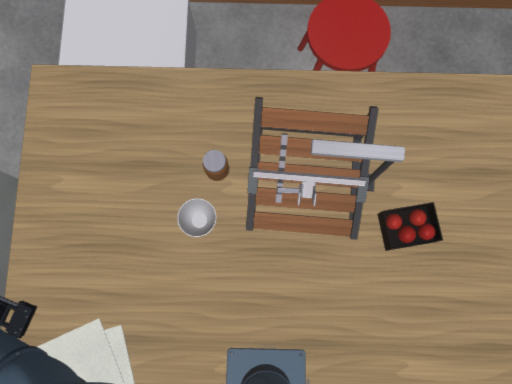

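Side: rack at about columns 240-360, rows 180-320. Top: rack at columns 247-405, rows 97-240, with the bar at row ~180 and the handle at ~(307,190). I'll enlarge both.

Run:
```python
import cv2
a=cv2.imread('pics/top0.png')[92:242,240:410]; cv2.imwrite('pics/t1.png',cv2.resize(a,None,fx=4,fy=4,interpolation=cv2.INTER_CUBIC)[:600])
b=cv2.imread('pics/side0.png')[175:325,232:372]; cv2.imwrite('pics/s1.png',cv2.resize(b,None,fx=4,fy=4,interpolation=cv2.INTER_CUBIC))
```

```text
(no output)
```

View pics/t1.png

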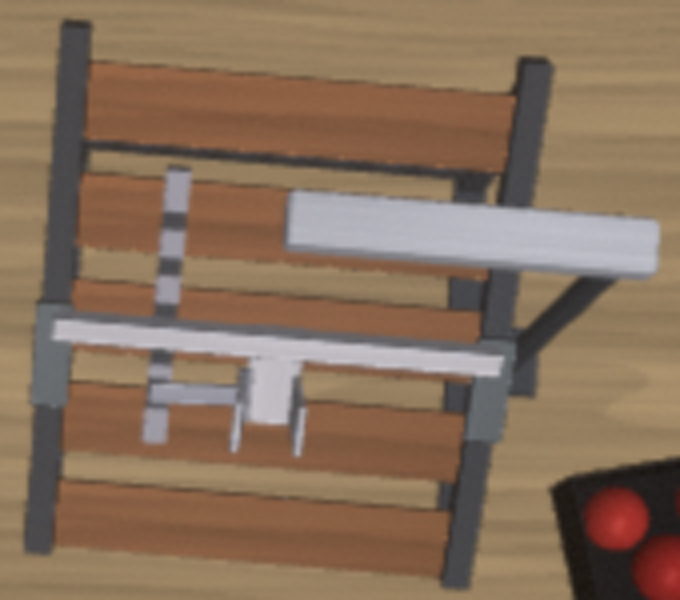

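View pics/s1.png

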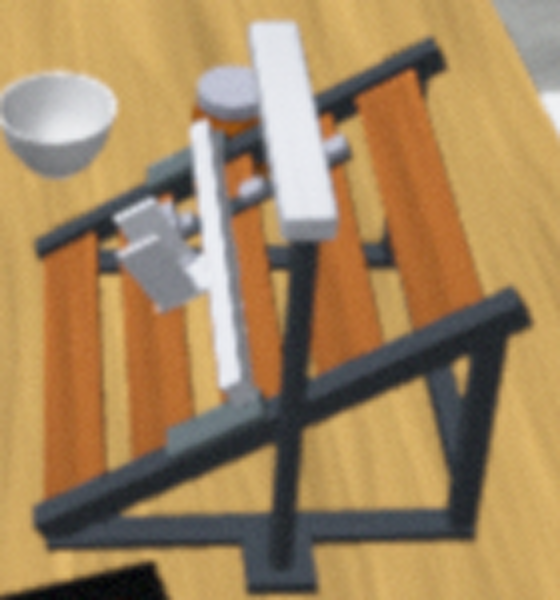

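Top crop: strip notches dark at (173,218), (168,265), pawl arm at row ~393, plate and lever blades at about x=300 and 237, rows 400-450, and rail ends clear. Side crop: the rail ends, bar ends and blade tops are all visible. Next I'll triangulate these.

Run:
```python
from h import *
t=np.load('top0.npy',allow_pickle=True).item(); s=np.load('side0.npy',allow_pickle=True).item()
T=lambda p:(240+(p[0]+.5)/4-.5,92+(p[1]+.5)/4-.5); S=lambda p:(232+(p[0]+.5)/4-.5,175+(p[1]+.5)/4-.5)
P={'Llow':((38,549),(40,243)),'Lhigh':((77,23),(436,42)),'Rlow':((455,586),(42,510)),'Rhigh':((536,61),(517,293)),
'barL':((53,330),(200,123)),'barR':((504,367),(232,388)),'plate_low':((297,454),(130,250)),'lever_low':((235,449),(127,212)),
'lampL':((288,219),(273,22)),'lampR':((657,248),(309,236))}
Q={}
for k,(a,b) in P.items():
    Q[k],e=tri(t,T(a),s,S(b)); print(k,Q[k].round(4),'gap',round(e,4))
v=(Q['Llow']+Q['Lhigh']-Q['Rlow']-Q['Rhigh'])[:2]; y1=np.arctan2(-v[0],v[1])
u=(Q['Lhigh']+Q['Rhigh']-Q['Llow']-Q['Rlow']); y2=np.arctan2(u[1],u[0])
bv=Q['barL']-Q['barR'];y3=np.arctan2(-bv[0],bv[1]);lv=Q['lampL']-Q['lampR'];y4=np.arctan2(-lv[0],lv[1])
print('yaw deg',np.degrees([y1,y2,y3,y4]),'slope',np.degrees(np.arctan2(u[2],np.hypot(*u[:2]))),'len',np.linalg.norm(u)/2,'wid',np.linalg.norm(v)/2,'bar',np.linalg.norm(bv),'lamp',np.linalg.norm(lv))
```

```text
Llow [0.4401 0.0552 0.0273] gap 0.0001
Lhigh [0.7589 0.035  0.2264] gap 0.0024
Rlow [ 0.4222 -0.2431  0.029 ] gap 0.0036
Rhigh [ 0.7403 -0.2617  0.2256] gap 0.0025
barL [0.5731 0.0465 0.151 ] gap 0.0003
barR [ 0.5551 -0.2545  0.1491] gap 0.0008
plate_low [ 0.4958 -0.1157  0.1576] gap 0.0072
lever_low [ 0.4977 -0.0748  0.1603] gap 0.0071
lampL [ 0.6006 -0.0904  0.3346] gap 0.0001
lampR [ 0.589  -0.3063  0.3229] gap 0.0047
yaw deg [-3.5090816  -3.47877659 -3.42868888 -3.05829883] slope 31.80295931353477 len 0.37539668321950187 wid 0.2980959360594815 bar 0.3016185858380054 lamp 0.21655874829242056
```

Rack yaw is about -3.5°, slope 31.8°, and the bar is 302 mm long. Stop is at about 10-12 mm, with grip at about (0.517,-0.101,0.146). The rows can't tilt the tool directly. Reaching past the workspace limit may lean it outwards, so I'll try that in free space above everything.

```bash
python3 -m handwheel '[0,0,-0.04,0,0.088, 0,0,-0.04,0,0.088, 0,0,-0.04,0,0.088, 0,0,-0.04,0,0.088, 0,0,-0.04,0,0.088, -0.031,-0.023,0,0,0.088, -0.031,-0.023,0,0,0.088, -0.031,-0.023,0,0,0.088, -0.031,-0.023,0,0,0.088, -0.031,-0.023,0,0,0.088, -0.031,-0.023,0,0,0.088, -0.031,-0.023,0,0,0.088]' && python3 -m handwheel '[-0.031,-0.023,0,0,0.088, -0.031,-0.023,0,0,0.088, -0.031,-0.023,0,0,0.088, -0.031,-0.023,0,0,0.088, -0.031,-0.023,0,0,0.088, -0.031,-0.023,0,0,0.088, -0.031,-0.023,0,0,0.088, -0.031,-0.023,0,0,0.088, -0.031,-0.023,0,0,0.088, -0.031,-0.023,0,0,0.088, -0.031,-0.023,0,0,0.088, -0.031,-0.023,0,0,0.088]'; python3 -c "
from station import arm;print(arm.get_state()['joint_pos'])"
```

```text
time: 1.1
tool_pos: [0.3696, 0.3826, 0.4427]
tcp_rot: [-0.003, 0.165, 0.986, -0.005]
wrist_force: [1.1, 0.3, 0.3]
grip_width: 0.0881
time: 2.1
tool_pos: [0.6381, -0.0219, 0.4411]
tcp_rot: [-0.005, 0.164, 0.986, -0.005]
wrist_force: [0.3, -0.1, -0.4]
grip_width: 0.0877
[-0.31283759  0.41551168  0.41501739  1.28742147 -0.15508837  1.48301433
  1.32716414]
```

```bash
python3 -m handwheel '[0,0,0,-0.1,0.088, 0,0,0,-0.1,0.088, 0,0,0,-0.11,0.088, -0.04,0,0,0,0.088, -0.04,0,0,0,0.088, -0.04,0,0,0,0.088, -0.04,0,0,0,0.088, -0.04,0,0,0,0.088, -0.04,0,0,0,0.088, -0.04,0,0,0,0.088, -0.04,0,0,0,0.088]'; python3 -c "
from station import arm;print(arm.get_state()['joint_pos'])"
```

```text
time: 3.02
tool_pos: [0.8555, -0.0479, 0.4138]
tcp_rot: [-0.004, 0.023, 1.0, 0.004]
wrist_force: [0.0, -1.5, 0.3]
grip_width: 0.0882
[-0.09247454  1.0753331   0.89520369  0.26768526 -0.81477565  1.89765777
  1.64998144]
```

```bash
python3 -m handwheel '[-0.04,0,0,0,0.088, -0.04,0,0,0,0.088, -0.04,0,0,0,0.088, -0.04,0,0,0,0.088, -0.04,0,0,0,0.088, -0.04,0,0,0,0.088]'; python3 -c "
from station import arm;print(arm.get_state()['joint_pos'])"
```

```text
time: 3.52
tool_pos: [0.8727, -0.045, 0.3834]
tcp_rot: [0.001, 0.024, 0.998, 0.05]
wrist_force: [0.2, 0.1, 0.3]
grip_width: 0.0879
[-0.06452445  1.16004606  1.25875221  0.2451068  -1.27534512  1.9085662
  1.67087661]
```

```bash
python3 -m handwheel '[-0.02,0,-0.035,0,0.088, -0.02,0,-0.035,0,0.088, -0.02,0,-0.035,0,0.088, -0.02,0,-0.035,0,0.088, -0.02,0,-0.035,0,0.088, -0.02,0,-0.035,0,0.088]'; python3 -c "
from station import arm;print(arm.get_state()['joint_pos'])"
```

```text
time: 4.02
tool_pos: [0.8426, -0.0616, 0.5216]
tcp_rot: [0.063, 0.031, 0.997, 0.04]
wrist_force: [0.6, -0.1, -0.0]
grip_width: 0.0883
[-0.047095    0.96139393  0.94216216  0.24541731 -0.93341134  1.90858004
  1.64241827]
```

Leaning outwards works (now about 7°). I'll continue.

```bash
python3 -m handwheel '[-0.02,0,-0.035,0,0.088, -0.02,0,-0.035,0,0.088, -0.02,0,-0.035,0,0.088, -0.02,0,-0.035,0,0.088, -0.02,0,-0.035,0,0.088, -0.02,0,-0.035,0,0.088]'; python3 -c "
from station import arm;print(arm.get_state()['joint_pos'])"
```

```text
time: 4.52
tool_pos: [0.7924, -0.0733, 0.6595]
tcp_rot: [0.136, 0.037, 0.99, 0.031]
wrist_force: [0.4, 0.3, 0.2]
grip_width: 0.0879
[-0.02462166  0.76347175  0.65912811  0.24548974 -0.63832716  1.90867127
  1.6085213 ]
```

```bash
python3 -m handwheel '[-0.02,0,-0.035,0,0.088, -0.02,0,-0.035,0,0.088, -0.02,0,-0.035,0,0.088, -0.02,0,-0.035,0,0.088, -0.02,0,-0.035,0,0.088, -0.02,0,-0.035,0,0.088, -0.02,0,-0.035,0,0.088, -0.02,0,-0.035,0,0.088, -0.02,0,-0.035,0,0.088]'; python3 -c "
from station import arm;print(arm.get_state()['joint_pos'])"
```

```text
time: 5.27
tool_pos: [0.6885, -0.0835, 0.8419]
tcp_rot: [0.252, 0.046, 0.967, 0.016]
wrist_force: [0.2, -0.9, 0.3]
grip_width: 0.0881
[-0.01502704  0.50291245  0.49292082  0.24540652 -0.43976137  1.90871371
  1.58245533]
```

```bash
python3 -m handwheel '[-0.02,0,-0.035,0,0.088, -0.02,0,-0.035,0,0.088]'
cat > st.py <<'E'
from h import *; from station import arm
YAW=np.radians(-3.47); a=np.radians(32)
Rz=R.from_euler('z',YAW).as_matrix()
U=Rz@[np.cos(a),0,np.sin(a)]; V=Rz@[0,1,0]; W=Rz@[-np.sin(a),0,np.cos(a)]
F=np.c_[U,V,W]; BAR=np.array([.5641,-.104,.150])   # bar top mid, w=34, at first look
UB=53.; O=BAR-F@[UB/1000,0,.034]                 # slope origin
ORG=O-Rz@[-.06,0,.095]
if __name__=='__main__':
    s=arm.get_state(); Rt=rot(s['tcp_rot']); g=s['tool_pos']-Rt[:,2]*arm.pinch_z
    print('O',O.round(4),'rack origin',ORG.round(4)); print('grasp uvw mm',((g-O)@F*1000).round(1),'tip',((s['tool_pos']-O)@F*1000).round(1))
    print('tool axes in uvw\n',(F.T@Rt).round(3)); print('F uvw',(F.T@s['wrist_force']).round(1),'t',s['time'],'w',s['grip_width'],s['joint_pos'].round(2))
E
python3 st.py
```

```text
time: 5.43
tool_pos: [0.6606, -0.0847, 0.8786]
tcp_rot: [0.278, 0.048, 0.959, 0.013]
wrist_force: [0.3, -0.0, -0.2]
grip_width: 0.0881
O [ 0.5372 -0.1024  0.0931] rack origin [ 0.5971 -0.106  -0.0019]
grasp uvw mm [519.7  24.5 620.2] tip [519.8  25.1 601.5]
tool axes in uvw
 [[-0.999  0.048  0.005]
 [ 0.049  0.998  0.03 ]
 [-0.003  0.03  -1.   ]]
F uvw [ 0.1 -0.  -0.3] t 5.4333 w 0.08807243815277167 [-0.02  0.45  0.5   0.25 -0.43  1.91  1.58]
```

The tool axis is now along -w within 2°. Next: go down in front of the lamp, correcting yaw.

```bash
python3 -m handwheel '[0,0,0,-0.049,0.088, 0.03,-0.0015,0.026,0,0.088, 0.03,-0.0015,0.026,0,0.088, 0.03,-0.0015,0.026,0,0.088, 0.03,-0.0015,0.026,0,0.088, 0.03,-0.0015,0.026,0,0.088, 0.03,-0.0015,0.026,0,0.088, 0.03,-0.0015,0.026,0,0.088]'; python3 st.py
```

```text
time: 6.1
tool_pos: [0.5934, -0.0927, 0.6704]
tcp_rot: [0.295, 0.03, 0.955, -0.004]
wrist_force: [1.4, 0.0, 2.1]
grip_width: 0.0882
O [ 0.5372 -0.1024  0.0931] rack origin [ 0.5971 -0.106  -0.0019]
grasp uvw mm [352.3  12.9 478.9] tip [353.   13.1 460.2]
tool axes in uvw
 [[-0.999  0.004  0.04 ]
 [ 0.005  1.     0.009]
 [-0.04   0.009 -0.999]]
F uvw [2.3 0.1 1. ] t 6.1 w 0.08816413373221173 [-0.47 -0.08  0.52  1.44  0.04  1.18  1.56]
```

```bash
python3 -m handwheel '[0.029,-0.001,0.0265,0,0.088, 0.029,-0.001,0.0265,0,0.088, 0.029,-0.001,0.0265,0,0.088, 0.029,-0.001,0.0265,0,0.088, 0.029,-0.001,0.0265,0,0.088, 0.029,-0.001,0.0265,0,0.088, 0.029,-0.001,0.0265,0,0.088, 0.029,-0.001,0.0265,0,0.088, 0.029,-0.001,0.0265,0,0.088, 0,0,0,0,0.088]'; python3 st.py
```

```text
time: 6.93
tool_pos: [0.4936, -0.1003, 0.3083]
tcp_rot: [0.297, 0.027, 0.955, -0.006]
wrist_force: [-1.7, 0.5, -0.6]
grip_width: 0.0879
O [ 0.5372 -0.1024  0.0931] rack origin [ 0.5971 -0.106  -0.0019]
grasp uvw mm [ 76.2  -0.7 224.4] tip [ 77.   -0.5 205.7]
tool axes in uvw
 [[-0.999 -0.002  0.044]
 [-0.002  1.     0.007]
 [-0.044  0.007 -0.999]]
F uvw [-1.8  0.4  0.4] t 6.9333 w 0.08786293654783228 [-0.47 -0.13  0.58  2.32  0.07  0.32  1.59]
```

```bash
python3 -m handwheel '[0.0175,0.001,0.028,0,0.088, 0.0175,0.001,0.028,0,0.088, 0.0175,0.002,0.028,0,0.088, 0.0175,0.002,0.028,0,0.088, 0,0,0,0,0.088]'; python3 st.py
```

```text
time: 7.35
tool_pos: [0.4995, -0.0875, 0.2496]
tcp_rot: [0.287, 0.02, 0.958, 0.012]
wrist_force: [-0.7, 0.0, -0.8]
grip_width: 0.0884
O [ 0.5372 -0.1024  0.0931] rack origin [ 0.5971 -0.106  -0.0019]
grasp uvw mm [ 49.8  11.8 171.8] tip [ 50.2  12.6 153.1]
tool axes in uvw
 [[-1.    -0.006  0.023]
 [-0.005  0.999  0.044]
 [-0.023  0.044 -0.999]]
F uvw [-1.  -0.  -0.3] t 7.35 w 0.08836588991596472 [-0.6   0.03  0.78  2.38 -0.67  0.21  2.32]
```

```bash
python3 -m handwheel '[0.01,-0.002,0.02,0,0.088, 0.01,-0.002,0.02,0,0.088, 0.01,-0.002,0.02,0,0.088, 0.01,-0.002,0.02,0,0.088, 0,0,0,0,0.088]'; python3 st.py
```

```text
time: 7.77
tool_pos: [0.5159, -0.084, 0.2147]
tcp_rot: [0.278, 0.036, 0.96, 0.018]
wrist_force: [1.1, 3.0, 0.4]
grip_width: 0.0881
O [ 0.5372 -0.1024  0.0931] rack origin [ 0.5971 -0.106  -0.0019]
grasp uvw mm [ 45.3  16.2 133.7] tip [ 45.4  17.1 115. ]
tool axes in uvw
 [[-1.     0.027  0.004]
 [ 0.027  0.999  0.046]
 [-0.003  0.046 -0.999]]
F uvw [ 1.   3.1 -0.2] t 7.7667 w 0.08808056221029302 [-0.39  0.17  0.57  2.36 -1.16  0.2   2.75]
```

The last joint is near its limit. A half turn gives the same grasp with room to spare, so I'll raise a little and turn by +π.

```bash
python3 -m handwheel '[0,0,-0.03,0.06,0.088, 0,0,-0.02,0.12,0.088, 0,0,0,0.12,0.088, 0,0,0,0.12,0.088, 0,0,0,0.12,0.088, 0,0,0,0.12,0.088, 0,0,0,0.12,0.088, 0,0,0,0.12,0.088, 0,0,0,0.12,0.088, 0,0,0,0.12,0.088, 0,0,0,0.12,0.088, 0,0,0,0.12,0.088]'; python3 st.py; python3 -m handwheel '[0,0,0,0.12,0.088, 0,0,0,0.12,0.088, 0,0,0,0.12,0.088, 0,0,0,0.12,0.088, 0,0,0,0.12,0.088, 0,0,0,0.12,0.088, 0,0,0,0.12,0.088, 0,0,0,0.12,0.088, 0,0,0,0.12,0.088, 0,0,0,0.12,0.088, 0,0,0,0.12,0.088, 0,0,0,0.12,0.088]'; python3 st.py
```

```text
time: 8.77
tool_pos: [0.523, -0.088, 0.2647]
tcp_rot: [0.218, 0.615, 0.729, 0.205]
wrist_force: [0.1, 0.8, 0.2]
grip_width: 0.0882
O [ 0.5372 -0.1024  0.0931] rack origin [ 0.5971 -0.106  -0.0019]
grasp uvw mm [ 77.4  12.2 172.2] tip [ 78.2  13.5 153.6]
tool axes in uvw
 [[-0.211  0.977  0.045]
 [ 0.976  0.207  0.066]
 [ 0.055  0.058 -0.997]]
F uvw [0.2 0.8 0.2] t 8.7667 w 0.08819894744488296 [-0.84  0.07  1.06  2.33 -0.87  0.27  1.16]
time: 9.77
tool_pos: [0.5407, -0.086, 0.2914]
tcp_rot: [0.006, 0.942, 0.118, 0.313]
wrist_force: [0.3, 0.2, 0.5]
grip_width: 0.0881
O [ 0.5372 -0.1024  0.0931] rack origin [ 0.5971 -0.106  -0.0019]
grasp uvw mm [105.8  14.8 185.4] tip [107.2  16.6 166.9]
tool axes in uvw
 [[ 0.957  0.281  0.071]
 [ 0.274 -0.957  0.098]
 [ 0.096 -0.074 -0.993]]
F uvw [0.5 0.2 0.2] t 9.7667 w 0.08809376807716005 [-0.99  0.04  1.23  2.29 -0.82  0.33 -0.37]
```

```bash
python3 -m handwheel '[-0.015,0.004,-0.015,0.1,0.088, -0.015,0.004,-0.015,0.1,0.088, -0.015,0.004,-0.015,0.086,0.088, 0,0,0,0,0.088]'; python3 st.py
```

```text
time: 10.1
tool_pos: [0.5085, -0.0987, 0.2991]
tcp_rot: [-0.022, 0.95, 0.044, 0.309]
wrist_force: [0.6, -0.7, -0.1]
grip_width: 0.0881
O [ 0.5372 -0.1024  0.0931] rack origin [ 0.5971 -0.106  -0.0019]
grasp uvw mm [ 83.4  -0.  208.6] tip [ 84.6   1.9 190. ]
tool axes in uvw
 [[ 0.99   0.126  0.064]
 [ 0.119 -0.988  0.103]
 [ 0.076 -0.095 -0.993]]
F uvw [ 0.5 -0.6 -0.4] t 10.1 w 0.08811951330381844 [-0.82 -0.11  1.03  2.32 -0.36  0.3  -0.93]
```

```bash
python3 -m handwheel '[-0.015,0,0.03,0.06,0.088, -0.015,0,0.03,0.06,0.088, -0.015,0,0.03,0,0.088, 0,0,0,0,0.088]'; python3 st.py
```

```text
time: 10.43
tool_pos: [0.506, -0.0872, 0.2614]
tcp_rot: [-0.039, 0.956, 0.036, 0.288]
wrist_force: [-0.3, -0.0, 0.4]
grip_width: 0.0882
O [ 0.5372 -0.1024  0.0931] rack origin [ 0.5971 -0.106  -0.0019]
grasp uvw mm [ 61.7  10.8 178.2] tip [ 62.   13.2 159.7]
tool axes in uvw
 [[ 0.995  0.1    0.018]
 [ 0.097 -0.987  0.129]
 [ 0.03  -0.126 -0.992]]
F uvw [-0.  -0.   0.5] t 10.4333 w 0.08824306745886376 [-0.83  0.06  1.12  2.34 -0.94  0.37 -0.4 ]
```

```bash
python3 -m handwheel '[-0.012,0.004,0.02,0.05,0.088, -0.012,0.004,0.02,0.05,0.088, -0.012,0.004,0.02,0,0.088, -0.012,0.004,0.02,0,0.088, -0.012,0.004,0.02,0,0.088, 0,0,0,0,0.088]'; python3 st.py
```

```text
time: 10.93
tool_pos: [0.5119, -0.0958, 0.2165]
tcp_rot: [-0.041, 0.958, 0.015, 0.282]
wrist_force: [-1.0, -0.2, 0.0]
grip_width: 0.0881
O [ 0.5372 -0.1024  0.0931] rack origin [ 0.5971 -0.106  -0.0019]
grasp uvw mm [ 43.5   2.8 136.9] tip [ 43.6   5.  118.3]
tool axes in uvw
 [[ 0.998  0.059  0.008]
 [ 0.058 -0.991  0.119]
 [ 0.015 -0.118 -0.993]]
F uvw [-0.8 -0.3  0.5] t 10.9333 w 0.08807258674643526 [-0.2   0.17  0.47  2.34 -1.26  0.31 -0.13]
```

```bash
python3 -m handwheel '[-0.012,0.001,0.018,0.04,0.088, -0.012,0.001,0.018,0.02,0.088, -0.012,0.001,0.018,0,0.088, 0,0,0,0,0.088]'; python3 st.py
```

```text
time: 11.27
tool_pos: [0.5153, -0.0997, 0.1946]
tcp_rot: [-0.038, 0.96, 0.012, 0.277]
wrist_force: [-0.7, -0.1, 0.3]
grip_width: 0.0877
O [ 0.5372 -0.1024  0.0931] rack origin [ 0.5971 -0.106  -0.0019]
grasp uvw mm [ 35.1  -0.8 116.3] tip [35.1  1.3 97.7]
tool axes in uvw
 [[ 0.999  0.054 -0.001]
 [ 0.054 -0.992  0.112]
 [ 0.005 -0.111 -0.994]]
F uvw [-0.4 -0.1  0.6] t 11.2667 w 0.08772146810159043 [ 0.21  0.22  0.02  2.33 -1.29  0.21 -0.09]
```

```bash
python3 -m handwheel '[-0.01,-0.001,0.012,0.03,0.088, -0.01,-0.001,0.012,0.02,0.088, -0.01,-0.001,0.012,0,0.088, 0,0,0,0,0.088]'; python3 st.py
```

```text
time: 11.6
tool_pos: [0.5168, -0.1023, 0.1739]
tcp_rot: [-0.047, 0.963, -0.008, 0.264]
wrist_force: [0.2, -0.8, 0.2]
grip_width: 0.0881
O [ 0.5372 -0.1024  0.0931] rack origin [ 0.5971 -0.106  -0.0019]
grasp uvw mm [26.1 -3.4 97.9] tip [25.6 -1.2 79.3]
tool axes in uvw
 [[ 1.     0.009 -0.028]
 [ 0.012 -0.993  0.118]
 [-0.026 -0.118 -0.993]]
F uvw [ 0.4 -0.8  0. ] t 11.6 w 0.08805353750709122 [ 0.3   0.28 -0.07  2.31 -1.3   0.19 -0.1 ]
```

```bash
python3 -m handwheel '[-0.004,-0.002,0.01,0,0.088, -0.004,-0.002,0.01,0,0.088, -0.004,-0.002,0.01,0,0.088, 0,0,0,0,0.088]'; python3 st.py
python3 - <<'E'
from h import *; from station import camera
a=camera('top');b=camera('side')
A=cv2.resize(a['frame'][130:230,240:380],None,fx=4,fy=4,interpolation=cv2.INTER_CUBIC)
B=cv2.resize(b['frame'][180:280,225:325],None,fx=4,fy=4,interpolation=cv2.INTER_CUBIC)
cv2.imwrite('pics/m1.png',np.hstack([A[:,:400],B]))
E
```

```text
time: 11.93
tool_pos: [0.5272, -0.0967, 0.1571]
tcp_rot: [-0.05, 0.966, -0.003, 0.252]
wrist_force: [0.1, 1.0, -0.3]
grip_width: 0.088
O [ 0.5372 -0.1024  0.0931] rack origin [ 0.5971 -0.106  -0.0019]
grasp uvw mm [26.1  2.7 78.3] tip [25.1  5.1 59.8]
tool axes in uvw
 [[ 0.999  0.016 -0.052]
 [ 0.022 -0.992  0.125]
 [-0.05  -0.126 -0.991]]
F uvw [-0.2  1.  -0.3] t 11.9333 w 0.08803404230914869 [ 0.26  0.33 -0.05  2.28 -1.3   0.19 -0.1 ]
```

View pics/m1.png

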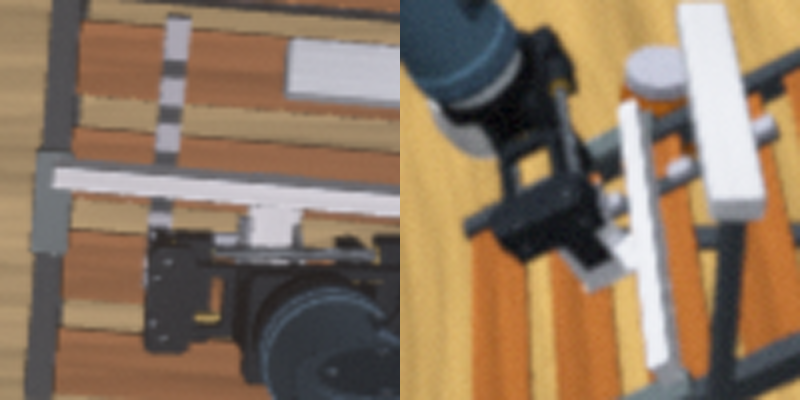

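The right finger sits outside the plate in the side view (~(600,260)), so spacing looks right. I'll go down to w≈57.

```bash
python3 -m handwheel '[-0.008,-0.001,0.009,0,0.088, -0.007,0,0.008,0,0.088, 0,0,0,0,0.088]'; python3 st.py
```

```text
time: 12.28
tool_pos: [0.5242, -0.0976, 0.1456]
tcp_rot: [-0.053, 0.968, -0.002, 0.243]
wrist_force: [-0.5, 0.2, 0.4]
grip_width: 0.0878
O [ 0.5372 -0.1024  0.0931] rack origin [ 0.5971 -0.106  -0.0019]
grasp uvw mm [17.9  1.5 70. ] tip [16.6  4.  51.5]
tool axes in uvw
 [[ 0.997  0.015 -0.07 ]
 [ 0.025 -0.991  0.131]
 [-0.068 -0.132 -0.989]]
F uvw [-0.3  0.1  0.6] t 12.2833 w 0.08780352709488712 [ 0.28  0.35 -0.06  2.28 -1.31  0.19 -0.09]
```

```bash
python3 -m handwheel '[0,-0.002,0.008,0,0.088, 0,-0.002,0.007,0,0.088, 0,0,0,0,0.088]'; python3 st.py
```

```text
time: 12.53
tool_pos: [0.5331, -0.0945, 0.1373]
tcp_rot: [-0.055, 0.97, -0.002, 0.238]
wrist_force: [1.7, 0.5, 0.3]
grip_width: 0.0883
O [ 0.5372 -0.1024  0.0931] rack origin [ 0.5971 -0.106  -0.0019]
grasp uvw mm [21.   5.1 58.4] tip [19.5  7.6 39.9]
tool axes in uvw
 [[ 0.997  0.013 -0.08 ]
 [ 0.024 -0.991  0.133]
 [-0.078 -0.135 -0.988]]
F uvw [ 1.6  0.6 -0.6] t 12.5333 w 0.0882605691020581 [ 0.26  0.38 -0.05  2.26 -1.31  0.19 -0.1 ]
```

```bash
python3 -m handwheel '[-0.006,0,0,0,0.088, -0.005,0,0.001,0,0.088, 0,0,0,0,0.088]'; python3 st.py
```

```text
time: 12.78
tool_pos: [0.5246, -0.0952, 0.1346]
tcp_rot: [-0.056, 0.97, -0.001, 0.235]
wrist_force: [0.1, 0.2, -0.7]
grip_width: 0.0879
O [ 0.5372 -0.1024  0.0931] rack origin [ 0.5971 -0.106  -0.0019]
grasp uvw mm [12.6  3.9 60.6] tip [10.9  6.4 42.2]
tool axes in uvw
 [[ 0.996  0.014 -0.088]
 [ 0.026 -0.99   0.136]
 [-0.085 -0.138 -0.987]]
F uvw [-0.3  0.3 -0.6] t 12.7833 w 0.08791565226457257 [ 0.28  0.38 -0.06  2.27 -1.31  0.19 -0.09]
```

```bash
python3 -m handwheel '[0,0,0,0,0.06, 0,0,0,0,0.06, 0,0,0,0,0.06, 0,0,0,0,0.052, 0,0,0,0,0.052, 0,0,0,0,0.052]' 30; python3 st.py
```

```text
time: 13.28
tool_pos: [0.5242, -0.0956, 0.1351]
tcp_rot: [-0.056, 0.97, -0.001, 0.235]
wrist_force: [-0.1, 0.7, -0.2]
grip_width: 0.0526
O [ 0.5372 -0.1024  0.0931] rack origin [ 0.5971 -0.106  -0.0019]
grasp uvw mm [12.5  3.4 61.2] tip [10.9  6.  42.8]
tool axes in uvw
 [[ 0.996  0.013 -0.087]
 [ 0.025 -0.99   0.136]
 [-0.085 -0.137 -0.987]]
F uvw [-0.2  0.7 -0.1] t 13.2833 w 0.05259943708062359 [ 0.28  0.37 -0.06  2.27 -1.31  0.19 -0.09]
```

```bash
python3 -m handwheel '[0,0,0,0,0.047, 0,0,0,0,0.047]' 30; python3 st.py|tail -1;  python3 -m handwheel '[0,0,0,0,0.043, 0,0,0,0,0.043, 0,0,0,0,0.043]' 30; python3 st.py
```

```text
time: 13.45
tool_pos: [0.5241, -0.0968, 0.1352]
tcp_rot: [-0.055, 0.97, -0.002, 0.235]
wrist_force: [-2.5, -1.4, 2.5]
grip_width: 0.0473
F uvw [-0.7 -1.6  3.5] t 13.45 w 0.04732721809499161 [ 0.28  0.37 -0.06  2.27 -1.31  0.19 -0.09]
time: 13.7
tool_pos: [0.524, -0.0988, 0.1352]
tcp_rot: [-0.054, 0.97, -0.004, 0.235]
wrist_force: [-0.8, -0.1, -0.2]
grip_width: 0.0429
O [ 0.5372 -0.1024  0.0931] rack origin [ 0.5971 -0.106  -0.0019]
grasp uvw mm [12.6  0.3 61.3] tip [10.9  2.8 42.8]
tool axes in uvw
 [[ 0.996  0.01  -0.087]
 [ 0.021 -0.991  0.131]
 [-0.084 -0.133 -0.988]]
F uvw [-0.7 -0.2  0.3] t 13.7 w 0.042944447821636256 [ 0.28  0.37 -0.06  2.27 -1.31  0.19 -0.09]
```

The arm follows compliantly. Squeezing fully now.

```bash
python3 -m handwheel '[0,0,0,0,0.036, 0,0,0,0,0.036, 0,0,0,0,0.03, 0,0,0,0,0.03]' 35; python3 st.py
```

```text
time: 14.03
tool_pos: [0.524, -0.0993, 0.1352]
tcp_rot: [-0.054, 0.97, -0.004, 0.235]
wrist_force: [-1.1, -0.8, 0.4]
grip_width: 0.0415
O [ 0.5372 -0.1024  0.0931] rack origin [ 0.5971 -0.106  -0.0019]
grasp uvw mm [12.6 -0.1 61.3] tip [11.   2.3 42.8]
tool axes in uvw
 [[ 0.996  0.009 -0.086]
 [ 0.021 -0.991  0.13 ]
 [-0.084 -0.132 -0.988]]
F uvw [-0.7 -0.9  0.9] t 14.0333 w 0.0415128443024919 [ 0.28  0.37 -0.06  2.27 -1.31  0.19 -0.09]
```

```bash
python3 -m handwheel '[0.006,0,-0.0005,0,0.03, 0.006,0,-0.0005,0,0.03, 0.006,0,-0.0005,0,0.03]' 35; python3 st.py; python3 -m handwheel '[0.01,0,-0.0009,0,0.03, 0.01,0,-0.0009,0,0.03, 0.01,0,-0.0009,0,0.03]' 35; python3 st.py
```

```text
time: 14.28
tool_pos: [0.53, -0.0996, 0.1389]
tcp_rot: [-0.055, 0.972, -0.005, 0.228]
wrist_force: [-9.9, -2.7, -1.6]
grip_width: 0.0414
O [ 0.5372 -0.1024  0.0931] rack origin [ 0.5971 -0.106  -0.0019]
grasp uvw mm [20.  -0.1 61.2] tip [18.1  2.3 42.8]
tool axes in uvw
 [[ 0.995  0.006 -0.102]
 [ 0.02  -0.991  0.131]
 [-0.1   -0.132 -0.986]]
F uvw [-9.1 -3.3  3.8] t 14.2833 w 0.04142986345484941 [ 0.19  0.37  0.04  2.25 -1.19  0.23 -0.22]
time: 14.53
tool_pos: [0.5441, -0.1005, 0.1477]
tcp_rot: [-0.056, 0.974, -0.005, 0.218]
wrist_force: [-11.8, -0.4, 2.4]
grip_width: 0.0418
O [ 0.5372 -0.1024  0.0931] rack origin [ 0.5971 -0.106  -0.0019]
grasp uvw mm [36.9 -0.2 61.1] tip [34.7  2.3 42.7]
tool axes in uvw
 [[ 0.993  0.005 -0.122]
 [ 0.021 -0.991  0.132]
 [-0.12  -0.133 -0.984]]
F uvw [-8.7 -1.1  8.3] t 14.5333 w 0.04176738975988209 [ 0.08  0.38  0.16  2.21 -1.05  0.3  -0.38]
```

```bash
python3 -m handwheel '[0.022,0,-0.0027,0,0.03]' 35; python3 st.py|tail -5
```

```text
time: 14.62
tool_pos: [0.5565, -0.1012, 0.1556]
tcp_rot: [-0.056, 0.975, -0.005, 0.213]
wrist_force: [-7.0, 0.2, -10.4]
grip_width: 0.0414
tool axes in uvw
 [[ 0.991  0.003 -0.132]
 [ 0.021 -0.991  0.132]
 [-0.131 -0.134 -0.982]]
F uvw [-11.5  -0.3  -5.1] t 14.6167 w 0.04137345571788169 [ 0.02  0.38  0.23  2.17 -0.97  0.34 -0.48]
```

```bash
python3 -m handwheel '[0.016,0,-0.002,0,0.03]' 35; python3 st.py|sed -n 2,5p
python3 - <<'E'
from st import *
t=np.load('top0.npy',allow_pickle=True).item()
def onw(c,px,w):
    o,d=ray(c,px); n=W; k=((O+W*w/1000-o)@n)/(d@n); return ((o+d*k-O)@F*1000).round(1)
f=t['frame'].astype(float).mean(2)
# brightness along the strip: sample v=75 line on w=8
us=np.arange(-30,165,2.); 
import cv2
for v in (72,75,78):
    px=np.array([proj(t,O+F@np.array([u,v,8])/1000) for u in us],np.float32)
    g=cv2.remap(f.astype(np.float32),px[:,0:1],px[:,1:2],cv2.INTER_LINEAR)[:,0]
    print(v,[(int(u),int(x)) for u,x in zip(us,g) if u>40])
E
```

```text
time: 14.7
tool_pos: [0.5675, -0.1019, 0.1625]
tcp_rot: [-0.056, 0.976, -0.005, 0.21]
wrist_force: [-9.5, -0.8, 0.2]
grip_width: 0.0416
grasp uvw mm [65.  -0.2 61.2] tip [62.4  2.3 42.8]
tool axes in uvw
 [[ 0.99   0.004 -0.138]
 [ 0.023 -0.991  0.132]
72 [(42, 187), (44, 187), (46, 187), (48, 187), (50, 181), (52, 163), (54, 119), (56, 103), (58, 95), (60, 89), (62, 82), (64, 79), (66, 80), (68, 90), (70, 117), (72, 148), (74, 156), (76, 157), (78, 157), (80, 157), (82, 156), (84, 155), (86, 152), (88, 140), (90, 116), (92, 91), (94, 82), (96, 80), (98, 82), (100, 89), (102, 113), (104, 137), (106, 155), (108, 156), (110, 156), (112, 156), (114, 155), (116, 155), (118, 152), (120, 141), (122, 111), (124, 91), (126, 80), (128, 78), (130, 79), (132, 88), (134, 110), (136, 148), (138, 155), (140, 156), (142, 156), (144, 155), (146, 154), (148, 154), (150, 155), (152, 155), (154, 155), (156, 156), (158, 156), (160, 152), (162, 123), (164, 94)]
75 [(42, 186), (44, 186), (46, 186), (48, 188), (50, 182), (52, 157), (54, 110), (56, 101), (58, 94), (60, 88), (62, 80), (64, 77), (66, 78), (68
[... 557 characters left out ...]
78 [(42, 187), (44, 187), (46, 187), (48, 188), (50, 184), (52, 154), (54, 107), (56, 99), (58, 94), (60, 89), (62, 80), (64, 78), (66, 80), (68, 88), (70, 118), (72, 142), (74, 156), (76, 158), (78, 158), (80, 158), (82, 158), (84, 158), (86, 156), (88, 149), (90, 113), (92, 88), (94, 77), (96, 77), (98, 80), (100, 89), (102, 112), (104, 140), (106, 156), (108, 158), (110, 158), (112, 158), (114, 158), (116, 157), (118, 154), (120, 140), (122, 113), (124, 89), (126, 79), (128, 76), (130, 76), (132, 86), (134, 114), (136, 148), (138, 156), (140, 158), (142, 158), (144, 158), (146, 158), (148, 159), (150, 158), (152, 158), (154, 158), (156, 158), (158, 157), (160, 151), (162, 121), (164, 99)]
```

Notch 4 measures about 90-102.5 mm, centre 96.3, in my frame; the pawl is now at about 63. I'll slide to the land at ~79, release there, shift the grip lower on the handle to keep lamp clearance, and look.

```bash
python3 -m handwheel '[0.015,0,-0.002,0,0.03, 0,0,0,0,0.03]' 35; python3 st.py|sed -n 2,9p
python3 - <<'E'
from h import *; from station import camera
a=camera('top');b=camera('side'); np.save('top1.npy',a,allow_pickle=True); np.save('side1.npy',b,allow_pickle=True)
A=cv2.resize(a['frame'][110:210,240:380],None,fx=4,fy=4,interpolation=cv2.INTER_CUBIC)
B=cv2.resize(b['frame'][170:270,225:325],None,fx=4,fy=4,interpolation=cv2.INTER_CUBIC)
cv2.imwrite('pics/m2.png',np.hstack([A[:,:400],B]))
E
```

```text
time: 14.87
tool_pos: [0.5782, -0.1026, 0.1692]
tcp_rot: [-0.055, 0.977, -0.003, 0.207]
wrist_force: [-0.6, -0.6, 4.5]
grip_width: 0.0419
grasp uvw mm [77.8 -0.3 61.2] tip [75.1  2.2 42.9]
tool axes in uvw
 [[ 0.989  0.008 -0.145]
 [ 0.027 -0.991  0.131]
 [-0.143 -0.134 -0.981]]
F uvw [ 1.9 -0.6  4.1] t 14.8667 w 0.04186015260772996 [-0.05  0.39  0.31  2.1  -0.88  0.4  -0.59]
```

View pics/m2.png

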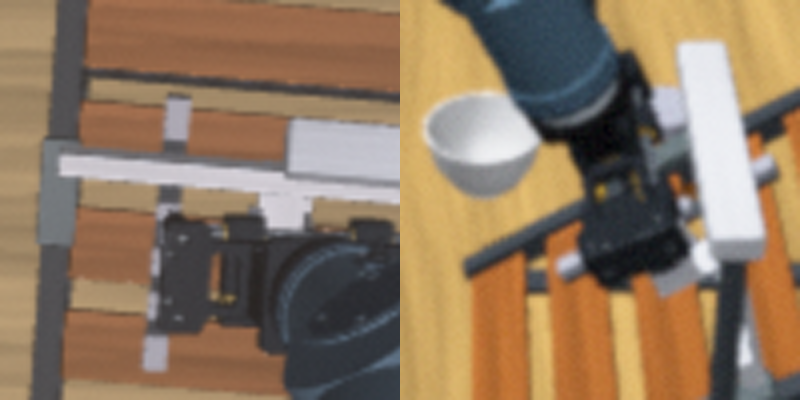

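Top notch is at (178,145), the bar at row 165, notch 4 at about (173,192), with the hand close to the lamp's front. I'll release here on the land, back off, restore the full lean and regrasp for the last leg.

```bash
python3 -m handwheel '[0,-0.002,0,0,0.05, 0,-0.001,0,0,0.06, 0,-0.001,0,0,0.08, 0,0,0,0,0.088, 0,0,0,0,0.088, 0,0,0,0,0.088]' 35; python3 st.py|sed -n 2,9p;python3 -m handwheel '[0,0,-0.02,0,0.088, 0,0,-0.03,0,0.088, 0,0,-0.04,0,0.088, 0,0,-0.04,0,0.088, 0,0,-0.04,0,0.088, 0.01,0,-0.04,0,0.088, 0.015,0,-0.038,0,0.088, 0.015,0,-0.038,0,0.088, 0.015,0,-0.038,0,0.088, 0.015,0,-0.038,0,0.088]'; python3 st.py
```

```text
time: 15.47
tool_pos: [0.5755, -0.0948, 0.1676]
tcp_rot: [-0.059, 0.977, -0.003, 0.205]
wrist_force: [0.8, 0.1, -0.3]
grip_width: 0.0793
grasp uvw mm [74.3  7.3 61.5] tip [71.5  9.9 43.2]
tool axes in uvw
 [[ 0.989  0.005 -0.148]
 [ 0.026 -0.99   0.137]
 [-0.146 -0.14  -0.979]]
F uvw [ 0.5  0.1 -0.7] t 15.4667 w 0.07933564471744886 [-0.06  0.39  0.3   2.11 -0.88  0.4  -0.59]
time: 16.3
tool_pos: [0.4849, -0.1393, 0.5248]
tcp_rot: [-0.06, 0.979, -0.006, 0.194]
wrist_force: [1.5, 0.3, 0.3]
grip_width: 0.088
O [ 0.5372 -0.1024  0.0931] rack origin [ 0.5971 -0.106  -0.0019]
grasp uvw mm [189.6 -42.6 410.8] tip [186.4 -40.  392.6]
tool axes in uvw
 [[ 0.985 -0.004 -0.171]
 [ 0.02  -0.99   0.139]
 [-0.17  -0.14  -0.975]]
F uvw [ 1.4  0.4 -0.5] t 16.3 w 0.08798407638637218 [-0.27 -0.15  0.54  1.74 -0.15  1.18 -1.28]
```

```bash
python3 -m handwheel '[0.03,-0.01,-0.021,0,0.088, 0.03,-0.01,-0.021,0,0.088, 0.03,-0.01,-0.021,0,0.088, 0.03,-0.01,-0.021,0,0.088, 0.03,-0.01,-0.021,0,0.088, 0.03,-0.01,-0.021,0,0.088, 0.03,-0.01,-0.021,0,0.088, 0.03,-0.01,-0.021,0,0.088, 0.03,-0.01,-0.021,0,0.088]'; python3 st.py
```

```text
time: 17.05
tool_pos: [0.6432, -0.0892, 0.7965]
tcp_rot: [-0.055, 0.979, -0.008, 0.197]
wrist_force: [0.6, 0.9, -1.4]
grip_width: 0.0881
O [ 0.5372 -0.1024  0.0931] rack origin [ 0.5971 -0.106  -0.0019]
grasp uvw mm [464.9  17.2 559.2] tip [461.8  19.6 540.9]
tool axes in uvw
 [[ 0.986 -0.003 -0.164]
 [ 0.019 -0.992  0.127]
 [-0.163 -0.128 -0.978]]
F uvw [-0.3  1.  -1.5] t 17.05 w 0.08814420535631186 [-0.04  0.37  0.44  0.56 -0.41  1.87 -1.43]
```

Near the limits (j4 0.56, j6 1.87). I'll keep pushing up and out.

```bash
python3 -m handwheel '[0.03,0,-0.025,0,0.088, 0.03,0,-0.025,0,0.088, 0.03,0,-0.025,0,0.088, 0.03,0,-0.025,0,0.088, 0.03,0,-0.025,0,0.088, 0.03,0,-0.025,0,0.088]'; python3 st.py
```

```text
time: 17.55
tool_pos: [0.6845, -0.0357, 0.8485]
tcp_rot: [-0.057, 0.964, 0.047, 0.257]
wrist_force: [0.3, -0.9, -1.3]
grip_width: 0.0881
O [ 0.5372 -0.1024  0.0931] rack origin [ 0.5971 -0.106  -0.0019]
grasp uvw mm [522.4  72.4 583.3] tip [521.5  75.4 564.9]
tool axes in uvw
 [[ 0.993  0.107 -0.049]
 [ 0.114 -0.98   0.163]
 [-0.03  -0.168 -0.985]]
F uvw [-0.4 -0.9 -1.3] t 17.55 w 0.08812816627301477 [ 0.01  0.48  0.28  0.25 -0.39  1.91 -1.48]
```

```bash
python3 -m handwheel '[0.015,0.025,-0.025,0.05,0.088, 0.015,0.025,-0.025,0.05,0.088, 0.015,0.025,-0.025,0,0.088, 0.015,0.025,-0.025,0,0.088]'; python3 st.py
```

```text
time: 17.88
tool_pos: [0.6559, -0.1313, 0.8753]
tcp_rot: [-0.072, 0.955, -0.001, 0.287]
wrist_force: [-1.1, 0.1, 0.7]
grip_width: 0.088
O [ 0.5372 -0.1024  0.0931] rack origin [ 0.5971 -0.106  -0.0019]
grasp uvw mm [516.1 -24.9 618.1] tip [516.5 -21.7 599.7]
tool axes in uvw
 [[ 1.     0.011  0.019]
 [ 0.007 -0.986  0.169]
 [ 0.021 -0.169 -0.985]]
F uvw [-0.6 -0.   1.1] t 17.8833 w 0.08796088533775068 [ 0.18  0.46  0.41  0.25 -0.61  1.91 -1.44]
```

```bash
python3 -m handwheel '[-0.03,0.0025,0.0263,0,0.088, -0.03,0.0025,0.0263,0,0.088, -0.03,0.0025,0.0263,0,0.088, -0.03,0.0025,0.0263,0,0.088, -0.03,0.0025,0.0263,0,0.088, -0.03,0.0025,0.0263,0,0.088, -0.03,0.0025,0.0263,0,0.088, -0.03,0.0025,0.0263,0,0.088, -0.03,0.0025,0.0263,0,0.088, -0.03,0.0025,0.0263,0,0.088]'; python3 st.py
```

```text
time: 18.72
tool_pos: [0.5648, -0.1185, 0.5346]
tcp_rot: [-0.066, 0.953, -0.009, 0.296]
wrist_force: [1.1, -1.3, -0.2]
grip_width: 0.088
O [ 0.5372 -0.1024  0.0931] rack origin [ 0.5971 -0.106  -0.0019]
grasp uvw mm [257.4 -17.3 377.8] tip [258.1 -14.5 359.3]
tool axes in uvw
 [[ 0.999  0.001  0.04 ]
 [-0.006 -0.988  0.154]
 [ 0.039 -0.154 -0.987]]
F uvw [ 0.9 -1.2 -0.8] t 18.7167 w 0.08797796448650515 [-0.16 -0.1   0.41  1.77 -0.28  0.92 -1.23]
```

```bash
python3 -m handwheel '[-0.029,0.001,0.029,0,0.088, -0.029,0.001,0.029,0,0.088, -0.029,0.001,0.029,0,0.088, -0.029,0.001,0.029,0,0.088, -0.029,0.001,0.029,0,0.088, -0.02,0.001,0.025,0,0.088, 0,0,0,0,0.088]'; python3 st.py
```

```text
time: 19.3
tool_pos: [0.5128, -0.0939, 0.2911]
tcp_rot: [-0.066, 0.955, -0.011, 0.291]
wrist_force: [-0.9, 0.4, -0.3]
grip_width: 0.0882
O [ 0.5372 -0.1024  0.0931] rack origin [ 0.5971 -0.106  -0.0019]
grasp uvw mm [ 83.3   4.2 199.6] tip [ 83.8   7.  181.1]
tool axes in uvw
 [[ 1.    -0.005  0.029]
 [-0.01  -0.988  0.153]
 [ 0.028 -0.153 -0.988]]
F uvw [-0.9  0.4  0.2] t 19.3 w 0.0881682331331727 [-0.22  0.01  0.48  2.27 -0.74  0.41 -0.7 ]
```

```bash
python3 -m handwheel '[-0.003,0.003,0.022,0,0.088, -0.003,0.003,0.022,0,0.088, -0.003,0.003,0.022,0,0.088, -0.003,0.003,0.022,0,0.088, -0.003,0.003,0.022,0,0.088, 0,0,0,0,0.088]'; python3 st.py;  python3 - <<'E'
from h import *; from station import camera
a=camera('top');b=camera('side')
A=cv2.resize(a['frame'][110:210,240:380],None,fx=4,fy=4,interpolation=cv2.INTER_CUBIC)
B=cv2.resize(b['frame'][170:270,225:325],None,fx=4,fy=4,interpolation=cv2.INTER_CUBIC)
cv2.imwrite('pics/m3.png',np.hstack([A[:,:400],B]))
E
```

```text
time: 19.8
tool_pos: [0.5587, -0.0942, 0.2119]
tcp_rot: [-0.067, 0.954, -0.009, 0.293]
wrist_force: [-0.9, -0.8, -0.4]
grip_width: 0.0881
O [ 0.5372 -0.1024  0.0931] rack origin [ 0.5971 -0.106  -0.0019]
grasp uvw mm [ 80.1   6.5 108.1] tip [80.7  9.4 89.7]
tool axes in uvw
 [[ 0.999 -0.001  0.033]
 [-0.006 -0.988  0.155]
 [ 0.032 -0.155 -0.987]]
F uvw [-0.9 -0.8  0.1] t 19.8 w 0.08806305152970648 [ 0.15  0.25  0.09  2.24 -1.28  0.28 -0.16]
```

View pics/m3.png

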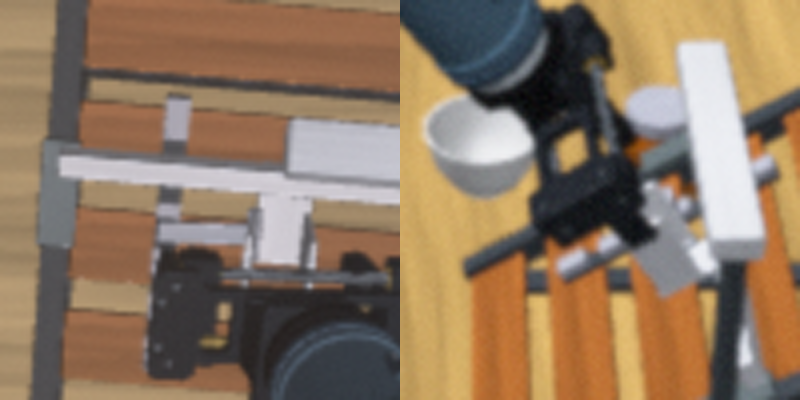

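Clearance to the lamp is now good; the pawl arm is at (200,232), below notch 4 as expected. Going down on the handle.

```bash
python3 -m handwheel '[-0.003,0.003,0.014,0,0.088, -0.003,0.003,0.014,0,0.088, -0.002,0.003,0.013,0,0.088, 0,0.001,0.008,0,0.088, 0,0,0,0,0.088]'; python3 st.py
```

```text
time: 20.32
tool_pos: [0.5852, -0.1044, 0.1837]
tcp_rot: [-0.063, 0.955, -0.006, 0.291]
wrist_force: [-0.6, 0.0, 1.0]
grip_width: 0.088
O [ 0.5372 -0.1024  0.0931] rack origin [ 0.5971 -0.106  -0.0019]
grasp uvw mm [88.2 -1.9 69.9] tip [88.7  0.9 51.4]
tool axes in uvw
 [[ 1.     0.007  0.029]
 [ 0.002 -0.989  0.15 ]
 [ 0.029 -0.15  -0.988]]
F uvw [ 0.  -0.   1.1] t 20.3167 w 0.08797076008266788 [ 0.39  0.36 -0.18  2.18 -1.3   0.19 -0.1 ]
```

```bash
python3 -m handwheel '[-0.01,-0.002,0.004,0,0.088, -0.008,-0.002,0.005,0,0.088, -0.004,-0.002,0.003,0,0.088, 0,0,0,0,0.088]'; python3 st.py
```

```text
time: 20.65
tool_pos: [0.5761, -0.1, 0.1736]
tcp_rot: [-0.064, 0.957, -0.003, 0.281]
wrist_force: [-0.2, -0.1, 0.0]
grip_width: 0.0882
O [ 0.5372 -0.1024  0.0931] rack origin [ 0.5971 -0.106  -0.0019]
grasp uvw mm [75.3  1.8 66.3] tip [75.4  4.7 47.8]
tool axes in uvw
 [[ 1.     0.012  0.008]
 [ 0.01  -0.988  0.154]
 [ 0.01  -0.154 -0.988]]
F uvw [-0.1 -0.1  0.1] t 20.65 w 0.08817968584016246 [ 0.37  0.36 -0.17  2.2  -1.3   0.19 -0.09]
```

```bash
python3 -m handwheel '[-0.005,0,0.005,0,0.088, -0.003,0,0.004,0,0.07, 0,0,0,0,0.06, 0,0,0,0,0.052, 0,0,0,0,0.052]' 30; python3 st.py
```

```text
time: 21.07
tool_pos: [0.5752, -0.1, 0.1663]
tcp_rot: [-0.066, 0.959, -0.001, 0.276]
wrist_force: [0.1, 0.4, -0.3]
grip_width: 0.0633
O [ 0.5372 -0.1024  0.0931] rack origin [ 0.5971 -0.106  -0.0019]
grasp uvw mm [70.8  1.8 60.6] tip [70.8  4.7 42.1]
tool axes in uvw
 [[ 1.     0.013 -0.002]
 [ 0.013 -0.988  0.157]
 [-0.    -0.157 -0.988]]
F uvw [-0.1  0.4 -0.3] t 21.0667 w 0.06326816523288507 [ 0.38  0.38 -0.17  2.19 -1.31  0.19 -0.09]
```

```bash
python3 -m handwheel '[0,0,0,0,0.05, 0,0,0,0,0.048, 0,0,0,0,0.045, 0,0,0,0,0.042, 0,0,0,0,0.036, 0,0,0,0,0.03, 0,0,0,0,0.03]' 35; python3 st.py
```

```text
time: 21.65
tool_pos: [0.5751, -0.102, 0.1663]
tcp_rot: [-0.064, 0.959, -0.002, 0.277]
wrist_force: [0.1, -0.9, -0.8]
grip_width: 0.0421
O [ 0.5372 -0.1024  0.0931] rack origin [ 0.5971 -0.106  -0.0019]
grasp uvw mm [70.8 -0.2 60.6] tip [70.8  2.6 42.1]
tool axes in uvw
 [[ 1.     0.011 -0.002]
 [ 0.011 -0.988  0.154]
 [ 0.    -0.154 -0.988]]
F uvw [-0.3 -0.8 -0.8] t 21.65 w 0.0420776762272969 [ 0.38  0.38 -0.17  2.19 -1.31  0.19 -0.09]
```

```bash
python3 -m handwheel '[0.014,0,0,0,0.03, 0,0,0,0,0.03]' 35; python3 st.py | tail -6; python3 -m handwheel '[0.008,0,0,0,0.03, 0,0,0,0,0.03]' 35; python3 st.py|tail -6
```

```text
time: 21.82
tool_pos: [0.5837, -0.1026, 0.1717]
tcp_rot: [-0.065, 0.96, -0.003, 0.274]
wrist_force: [5.2, -0.2, 0.8]
grip_width: 0.0423
grasp uvw mm [81.1 -0.3 60.6] tip [81.   2.6 42.1]
tool axes in uvw
 [[ 1.     0.009 -0.007]
 [ 0.01  -0.988  0.155]
 [-0.005 -0.155 -0.988]]
F uvw [ 4.8  0.1 -2.1] t 21.8167 w 0.042263522321033004 [ 0.31  0.38 -0.1   2.17 -1.22  0.22 -0.19]
time: 21.98
tool_pos: [0.5875, -0.1028, 0.1741]
tcp_rot: [-0.065, 0.96, -0.002, 0.272]
wrist_force: [2.5, -0.9, 0.2]
grip_width: 0.0419
grasp uvw mm [85.7 -0.3 60.6] tip [85.5  2.6 42.1]
tool axes in uvw
 [[ 1.     0.01  -0.011]
 [ 0.012 -0.988  0.155]
 [-0.01  -0.155 -0.988]]
F uvw [ 2.3 -0.8 -1.2] t 21.9833 w 0.04193794162041083 [ 0.28  0.38 -0.06  2.16 -1.18  0.24 -0.23]
```

```bash
python3 -m handwheel '[0.009,0,0,0,0.03, 0,0,0,0,0.03]' 35; python3 st.py | tail -6
python3 - <<'E'
from st import *; from station import camera
from h import *
a=camera('top');b=camera('side'); np.save('top2.npy',a,allow_pickle=True); np.save('side2.npy',b,allow_pickle=True)
A=cv2.resize(a['frame'][100:180,250:350],None,fx=4,fy=4,interpolation=cv2.INTER_CUBIC)
B=cv2.resize(b['frame'][190:270,250:350],None,fx=4,fy=4,interpolation=cv2.INTER_CUBIC)
cv2.imwrite('pics/m4.png',np.hstack([A,B]))
E
```

```text
time: 22.15
tool_pos: [0.592, -0.1031, 0.1769]
tcp_rot: [-0.065, 0.961, -0.002, 0.27]
wrist_force: [2.5, -1.1, -0.5]
grip_width: 0.0419
grasp uvw mm [91.1 -0.3 60.6] tip [90.8  2.6 42.1]
tool axes in uvw
 [[ 1.     0.01  -0.015]
 [ 0.013 -0.988  0.155]
 [-0.014 -0.155 -0.988]]
F uvw [ 1.9 -1.  -1.7] t 22.15 w 0.04190608780922566 [ 0.25  0.38 -0.03  2.15 -1.14  0.25 -0.28]
```

View pics/m4.png

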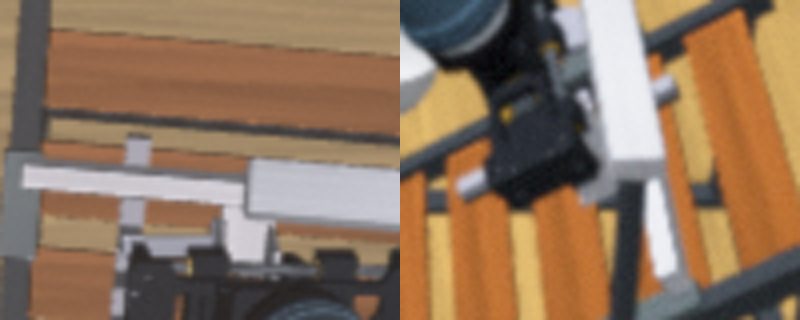

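The pawl arm (175,245) covers notch 4, and notch 5 lies under the bar, with one land showing between at (130,210). I'll let go, then feel the lever's rest width with a 3 N touch: about 50 mm if home, about 45 mm if on a land.

```bash
python3 -m handwheel '[0,0,0,0,0.046, 0,0,0,0,0.05, 0,-0.001,0,0,0.056, 0,-0.001,0,0,0.06, 0,-0.001,0,0,0.06]' 35; python3 st.py|sed -n 2p; python3 -m handwheel '[0,0,0,0,0.055, 0,0,0,0,0.045, 0,0,0,0,0.04, 0,0,0,0,0.04, 0,0,0,0,0.04]' 3; python3 st.py|tail -6
```

```text
time: 22.67
tool_pos: [0.5909, -0.0949, 0.1764]
tcp_rot: [-0.069, 0.961, -0.0, 0.269]
wrist_force: [1.1, -2.9, 0.2]
grip_width: 0.0597
grasp uvw mm [89.6  7.7 61. ] tip [89.2 10.7 42.5]
time: 23.08
tool_pos: [0.5909, -0.0958, 0.1764]
tcp_rot: [-0.068, 0.961, -0.001, 0.269]
wrist_force: [1.7, 0.1, -0.7]
grip_width: 0.0584
grasp uvw mm [89.6  6.8 60.9] tip [89.3  9.8 42.5]
tool axes in uvw
 [[ 1.     0.011 -0.017]
 [ 0.014 -0.987  0.162]
 [-0.015 -0.162 -0.987]]
F uvw [ 1.1  0.2 -1.5] t 23.0833 w 0.058424310092799664 [ 0.25  0.37 -0.03  2.15 -1.15  0.25 -0.28]
```

```bash
python3 -m handwheel '[0,0,0,0,0.04, 0,0,0,0,0.04, 0,0,0,0,0.04]' 3; python3 st.py|sed -n 2p; python3 -m handwheel '[0,0,0,0,0.04, 0,0,0,0,0.04, 0,0,0,0,0.04]' 4; python3 st.py|tail -6
```

```text
time: 23.33
tool_pos: [0.5909, -0.0958, 0.1764]
tcp_rot: [-0.068, 0.961, -0.001, 0.269]
wrist_force: [0.5, 1.1, -0.4]
grip_width: 0.0576
grasp uvw mm [89.6  6.8 60.9] tip [89.3  9.8 42.4]
time: 23.58
tool_pos: [0.5909, -0.0959, 0.1764]
tcp_rot: [-0.068, 0.961, -0.001, 0.269]
wrist_force: [1.3, 0.9, -1.2]
grip_width: 0.0574
grasp uvw mm [89.6  6.7 60.9] tip [89.3  9.7 42.5]
tool axes in uvw
 [[ 1.     0.011 -0.017]
 [ 0.013 -0.987  0.162]
 [-0.015 -0.162 -0.987]]
F uvw [ 0.4  1.  -1.7] t 23.5833 w 0.05743635115334784 [ 0.25  0.37 -0.03  2.15 -1.15  0.25 -0.28]
```

At 4 N the width settles at 57.5 mm. With the pads leaning about 9°, geometry gives roughly 57 mm for released and 50 mm for a land, so the pawl appears home. I'll open, back off and look.

```bash
python3 -m handwheel '[0,0,0,0,0.075, 0,0,0,0,0.088, 0,0,0,0,0.088, 0,0,0,0,0.088, 0,0.002,-0.02,0,0.088, -0.003,0.004,-0.03,0,0.088, -0.005,0.004,-0.038,0,0.088, -0.01,0,-0.038,0,0.088, -0.015,0,-0.036,0,0.088, -0.015,0,-0.036,0,0.088, -0.02,0,-0.03,0,0.088, 0,0,0,0,0.088]' 30; python3 st.py | tail -6
python3 - <<'E'
from h import *; from station import camera
a=camera('top');b=camera('side'); np.save('top3.npy',a,allow_pickle=True); np.save('side3.npy',b,allow_pickle=True)
A=cv2.resize(a['frame'][100:180,250:350],None,fx=4,fy=4,interpolation=cv2.INTER_CUBIC)
B=cv2.resize(b['frame'][190:270,250:350],None,fx=4,fy=4,interpolation=cv2.INTER_CUBIC)
cv2.imwrite('pics/m5.png',np.hstack([A,B]))
E
```

```text
time: 24.58
tool_pos: [0.407, -0.1356, 0.3377]
tcp_rot: [-0.068, 0.961, -0.002, 0.267]
wrist_force: [0.4, -0.4, -0.9]
grip_width: 0.088
grasp uvw mm [ 21.5 -44.1 293.7] tip [ 21.1 -41.1 275.3]
tool axes in uvw
 [[ 1.     0.008 -0.021]
 [ 0.011 -0.987  0.161]
 [-0.02  -0.161 -0.987]]
F uvw [-0.1 -0.4 -1. ] t 24.5833 w 0.08803048907869167 [ 0.19 -0.2   0.26  2.3  -0.5   0.66 -0.78]
```

View pics/m5.png

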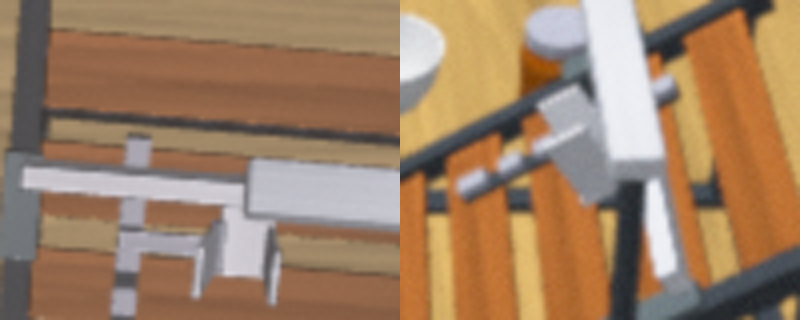

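Top view: lever and plate tips are at (197,296) and (272,302). They are splayed 75 px apart, against about 65 px expected from the start state, which I took to be on a land, so the lever is fully out. The pawl arm at row 243 sits one land below the notch hidden by the bar, and notch 3 shows at (126,280). I'll check the loose items, then hand in.

Run:
```python
from h import *
a=np.load('top0.npy',allow_pickle=True).item()['frame'].astype(int);b=np.load('top3.npy',allow_pickle=True).item()['frame'].astype(int)
s=np.load('side0.npy',allow_pickle=True).item()['frame'].astype(int);r=np.load('side3.npy',allow_pickle=True).item()['frame'].astype(int)
D=lambda x,y,X,Y,p,q:abs(p[Y[0]:Y[1],X[0]:X[1]]-q[Y[0]:Y[1],X[0]:X[1]]).mean().round(1)
print('bowl',D(0,0,(172,222),(192,244),a,b),'jar',D(0,0,(198,234),(145,186),a,b),'tray',D(0,0,(374,446),(198,254),a,b),'tray side',D(0,0,(225,295),(312,384),s,r),'bowl side',D(0,0,(226,266),(190,222),s,r))
from station import arm; print(arm.close_job())
```

```text
bowl 10.6 jar 9.3 tray 10.8 tray side 5.1 bowl side 16.5
the job is handed in; nothing more can be done
None
```

Run:
```python
from h import *
for n,boxes in (('top',{'bowl':(172,222,192,244),'jar':(198,234,145,186),'tray':(374,446,198,254),'bare table':(430,500,100,160)}),('side',{'bowl':(226,266,190,222)})):
    a=np.load(n+'0.npy',allow_pickle=True).item()['frame'];b=np.load(n+'3.npy',allow_pickle=True).item()['frame']
    for k,(x,X,y,Y) in boxes.items():
        p,q=[cv2.GaussianBlur(cv2.cvtColor(i[y:Y,x:X],6),(0,0),1).astype(np.float32) for i in(a,b)]
        print(n,k,'bright',p.mean().round(),q.mean().round(),'shift px',np.round(cv2.phaseCorrelate(p,q)[0],2))
```

```text
top bowl bright 144.0 155.0 shift px [-0.02  0.  ]
top jar bright 127.0 136.0 shift px [0.06 0.49]
top tray bright 80.0 81.0 shift px [ 0.13 -0.15]
top bare table bright 133.0 143.0 shift px [0.04 0.12]
side bowl bright 174.0 169.0 shift px [-0.04  0.37]
```

I moved the stop bar to the second notch from the top and handed the job in at about 24.6 s of the 54 s allowed. The hand was about 0.2 m clear of the handle.

**How it went:** The moves cannot tilt the tool directly, so I leaned it along the slope by reaching past the arm's limit, well above everything. I squeezed the lever at 35 N and slid the bar from about 11 mm to 76 mm. The lean had dropped and the hand was getting close to the lamp, so I let go there on the land below the wanted notch. After restoring the lean I squeezed again, slid to about 96 mm and let go. So the slide was made in two squeezed stages, not one.

**Last checks:**
- **Position:** the bar was at about 96.5 mm on release, and the camera put the notch centre at 96.3 mm. The top view shows the pawl one notch below the top one.
- **Pawl home:** a light 4 N touch settled at 57.5 mm, where I worked out about 57 mm for the lever fully out and 50 mm on a land. In the last top view the lever also stood visibly wider than at the start. I did not push the bar to test that it is locked.
- **Bowl, jar and tray:** the first image comparison showed differences of 5–16 grey levels. A check after hand-in showed most of that to be a lighting change, since bare table brightened just as much. Measured shifts were at most 0.5 pixel (jar, roughly 1 mm), so I saw no sign that they had moved.
- **Forces:** no wrist-force reading I took exceeded about 13 N.

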